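# Put the bench tools back in their places

### The job

Clear up the woodworker's bench: lay the tape measure, the sanding block and the block plane each flat in the plywood tray whose painted recess has its colour and shape, standing on its base and lengthwise with the recess, and press the battery pack straight down into the charger dock until both orange tabs snap in and it is fully home. Any order will do, and either end may face forward; leave the glue jar and the hammer where they are.

Things in the scene. Friction and masses are not known exactly. Their poses are not given: they have to be found in the camera images.
- tape_c (a point): Centre of the loose tape measure: yellow upright case with black discs on its sides and a black patch on top, 68 long x 40 wide x 62 high, standing on its base, about 280 g; grip it across the 40 mm width. The centre point lies half-way up; x along its length, y across its width, z up.
- sander_c (a point): Centre of the loose sanding block: cork block 110 long x 55 wide x 36 high with a red grip (90 x 38 x 14) on top, 50 high in all, about 160 g; grip the cork across its 55 mm width. The centre point lies half-way up; x along its length, y across its width, z up.
- plane_c (a point): Centre of the loose block plane: steel sole 130 long x 46 wide x 12 high, blue body 46 wide over the middle 84 mm of its length up to 38 high, narrower blue cap on top, brass knob at its +x end, 52 high in all, about 550 g; grip the blue body across its 46 mm width at the middle. The centre point lies half-way up; x along its length, y across its width, z up.
- battery_c (a point): Centre of the loose battery pack: black block with a green band and green top patch, 84 long x 56 wide x 62 high, about 360 g; its two short ends (+x and -x) have a groove 6 mm deep from 18 to 32 mm above its underside, for the dock's tabs. Grip it across the 56 mm width. The centre point lies half-way up; x along its length, y across its width, z up.
- tape_tray: Smallest plywood tray (104 x 76 mm), recess painted yellow, for the tape measure; fixed. Origin: centre of its underside, on the table; x along the recess, z up. Recess floor 6 mm above the table, rim 5 mm above the recess floor and 12 mm wide. Recess 80 long x 52 wide, so the tape has 6 mm of play all round.
- sander_tray: Plywood tray (146 x 91 mm), recess painted red, for the sanding block; fixed. Origin: centre of its underside, on the table; x along the recess, z up. Recess floor 6 mm above the table, rim 5 mm above the recess floor and 12 mm wide. Recess 122 long x 67 wide, 6 mm of play all round.
- plane_tray: Plywood tray (166 x 82 mm), recess painted blue, for the block plane; fixed. Origin: centre of its underside, on the table; x along the recess, z up. Recess floor 6 mm above the table, rim 5 mm above the recess floor and 12 mm wide. Recess 142 long x 58 wide, 6 mm of play all round.
- dock: Fixed grey charger dock, base 146 x 104, 6 thick. Origin: centre of underside, x along pocket. Pocket 89 x 64 between slippery posts whose tops flare outward, 9 mm lead-in each way, from 34 to 50 above table. Long sides open over middle 52 for fingers. Orange sprung tab at each end: loose pack stops about 15 mm too high; a push of about 10 N snaps it home: pack centre 37 above table, held by the tabs.
- glue: Bystander: glue jar, 60 mm diameter, 85 high, orange cap. Origin at the centre of its underside. Not to be moved.
- hammer: Bystander: hammer 280 mm long, lying along its x, handle to -x. Not to be moved.
There are look-alikes about, which are no part of the job. Leave any purple or turquoise look-alike of the part that bears tape_c alone.

How it is judged:
At the end, for the whole second after the job is handed in: Tape, sander and plane lie flat in their own recess (centre within 12 mm) and the battery is home in the dock (within 6 mm); height within +2/-3 mm, tilt under 0.05 rad, lengthwise within 0.35 rad, either way round; all released and at rest (horizontal distance between tape_c and tape_tray below 0.012 m and z of tape_c in the frame of tape_tray between 0.034 and 0.039 m and angle between each of tape_c, sander_c, plane_c, battery_c's own z axis and vertical below 0.05 rad and angle between the x axis of tape_c and the x axis of tape_tray, either way round below 0.35 rad and linear speed of each of tape, sander, plane, battery below 0.01 m/s and horizontal distance between sander_c and sander_tray below 0.012 m and z of sander_c in the frame of sander_tray between 0.028 and 0.033 m and angle between the x axis of sander_c and the x axis of sander_tray, either way round below 0.35 rad and horizontal distance between plane_c and plane_tray below 0.012 m and z of plane_c in the frame of plane_tray between 0.029 and 0.034 m and angle between the x axis of plane_c and the x axis of plane_tray, either way round below 0.35 rad and horizontal distance between battery_c and dock below 0.006 m and z of battery_c in the frame of dock between 0.034 and 0.039 m and angle between the x axis of battery_c and the x axis of dock, either way round below 0.35 rad); the robot touches nothing.
It fails at once if the glue jar is moved by more than 20 mm or tipped (distance of glue from where it was at the start of the episode above 0.02 m or angle between glue's own z axis and vertical above 0.3 rad).
It fails at once if the hammer is moved by more than 20 mm (distance of hammer from where it was at the start of the episode above 0.02 m).
It also fails if it takes over 128 s, if anything falls off the work surface, if the arm or the gripper's body presses on something with over 40 N, if the wrist force passes 120 N, or if a joint passes its speed limit or range.

### The arm

A 7-joint arm with a two-finger parallel gripper is mounted at the origin on the work surface. World frame = base frame: x ahead of the robot, y to its left, z up, the work surface at z = 0. Lengths are in m, angles in rad, forces in N, time in s.
With the tool pointing down it reaches from about 0.425 to 0.975 m from the base axis. Payload 16.7 kg.
Tool frame: the origin (TCP) lies at the very end of the fingers, on their centre line; the grasp point (between the pads) lies 19 mm behind it; z points along the fingers, y is the line along which they close (so a half turn about z gives the same grasp; the last joint's range is limited). The gripper opens to 85 mm and grips with 20 to 120 N. Pads are 22 mm wide; open, the fingers measure 114 mm over their backs; the gripper's body (76 mm by 85 mm) begins 54 mm behind the grasp point. The pads swing forward as they close: fully open they stand 13 mm farther back than shut.
Start: joints at [-1.438, 0.426, 0.074, 1.606, -0.034, 1.111, -0.067], TCP at [0.188, 0.648, 0.231] pointing down, gripper open.
Joint ranges: [-2.85, 2.85], [-0.5, 2.14], [-1.23, 1.37], [0.21, 2.46], [-1.02, 4.16], [0.16, 2.05], [-2.73, 2.73]. Speed limits (rad/s): [1.89, 1.89, 2.39, 2.39, 3.01, 3.01, 3.01].

### API

Orientations are given as a unit quaternion [x, y, z, w].
In Python, from workcell import sensors, vision, sign_off gives the robot as it stands. The module is installed in compiled form; this text tells all that it offers.
- The arm moves only by the tool arm_command, never from a script. Its arguments are lists of equal length, an entry for each row: "linear": the shift along the tool's x, y, z in mm, a list of three; "angular": the turn, a rotation vector about the tool's x, y, z in rad, a list of three; "hand": the closure, from -1 (fully open) to 1 (shut). A call has 1 to 8 rows; each row shifts and turns the commanded pose from where the row before left it, along the tool's axes as they then stand; what a row does not reach is not made up. A row lasts 1/10 s, in which the tool goes at most 50 mm and 8.59 degrees, less where a joint would pass 70% of its speed; a pose out of reach is approached as far as the arm can. A call with a gripper value outside its range is refused whole. The fingers move at their own pace and stop on an object; "squeeze" is the grip in N (left out, the last holds). Time passes only in rows, so rows that do not move let the fingers close. It gives the time, the measured TCP pose, the force, the opening and the grip force at its end, in the units of the state.
- sensors.sense(): the state, without advancing time (a new reading comes with each control period).
- vision.snapshot(name): name is "scene" or "top" or "wrist"; returns a dict with "pixels" (400x640x3 uint8, red, green, blue), "z_map" (400x640 float32, m along the optical axis (not along the pixel's ray), 0 where there is no reading), "camera_matrix" (3x3 intrinsics, pixels), "position" and "attitude" of the camera in the world. Camera axes: x right, y down, z forward; pixel columns grow to the right and rows downward; lengths in m; the calibration is good to about 2 mm. A picture is of the moment at which its call begins.
- sign_off(): hands the job in; it is judged then, once.
Trained networks look in a picture, given as the dict that the camera call returned (one of the last four; its "shot" number tells which), for a name from the list of things; names that differ only in an ending like _2 or _b are one class to them, and where a whole thing is asked for, a point or a joint stands for the part that bears it (a point fixed in the world has none). Each returns a list of dicts, best first, with "conf" (0 to 1); they miss things now and then, are a little off and sometimes report something else, mostly with a low value. They report only what shows in the picture. A call takes as long as a camera call. They do not tell look-alikes from the thing itself.
- vision.recognise(picture, name): "rect" ([left, top, right, bottom] as shares, 0 to 1, of the picture: columns of its width, rows of its height, round what is visible of it).
- vision.tip_of(picture, name): "position" ([row, column] as shares, 0 to 1, of the picture: columns of its width, rows of its height: a listed point, or the origin of a listed thing).
The state is a dict: "time": time; "q": joint angles; "joint_velocities": joint speeds; "joint_torque": joint torques, N m; "tcp_pos": TCP position; "orientation": TCP orientation; "force": force on the tool from outside, world axes, zero at the start; "torque": the same for the moment, N m; "finger_gap": opening from 0.0 (shut) to 1.0 (fully open); "gripper_force": force on a finger pad.
Only numpy, scipy, OpenCV 4.12 (cv2) and the standard library are available. Lean on these libraries where they do the work, as an engineer would, in place of code of your own. Each camera call takes 0.05 s, during which the arm holds its last target. There are 200 camera calls.

## Working session

There is one attempt and no reset: what is moved stays moved. The work goes in short steps, Python scripts to look and compute and a tool call to move; the robot and the scene stay as the last step left them, time stands still between calls to the robot, and variables do not carry over. Pictures are saved under pics/ and viewed, at most 14 in all, crops included, and the job is handed in when it is done.

Besides the shell and the picture viewer there is one more tool, called after "Request:" as name(argument=value, ...) on one line, values as JSON. arm_command: Moves the arm, as the interface text tells. Its arguments: {"type":"object","properties":{"linear":{"type":"array","items":{"type":"array","items":{"type":"number"}}},"angular":{"type":"array","items":{"type":"array","items":{"type":"number"}}},"hand":{"type":"array","items":{"type":"number"}},"squeeze":{"type":"number"}},"required":["linear","angular","hand"]}

```bash
mkdir -p pics
cat > h.py <<'E'
import numpy as np, cv2, sys
from scipy.spatial.transform import Rotation as R
from workcell import sensors, vision
names=["tape_c","sander_c","plane_c","battery_c","tape_tray","sander_tray","plane_tray","dock","glue","hammer"]
def rot(p):
    a=np.array(p["attitude"],float)
    return a if a.shape==(3,3) else R.from_quat(a).as_matrix()
def cloud(p):
    K=np.array(p["camera_matrix"]);z=p["z_map"].astype(float);v,u=np.mgrid[:400,:640]
    c=np.stack([(u-K[0,2])/K[0,0]*z,(v-K[1,2])/K[1,1]*z,z],-1)
    w=c@rot(p).T+np.array(p["position"]); w[z==0]=np.nan
    return w
def save(p,n,crop=None,s=1):
    im=p["pixels"][...,::-1]
    if crop: im=im[crop[1]:crop[3],crop[0]:crop[2]]
    cv2.imwrite(n,cv2.resize(im,None,fx=s,fy=s,interpolation=cv2.INTER_CUBIC))
E
python3 - <<'E'
from h import *
s=sensors.sense();print(s["tcp_pos"],s["orientation"],s["finger_gap"],s["force"])
for c in ["top","scene"]:
    p=vision.snapshot(c);w=cloud(p);save(p,f"pics/{c}.png",s=1.25);print(c,p["position"],p["attitude"])
    np.savez(f"{c}.npz",w=w,px=p["pixels"],z=p["z_map"])
    for n in names:
        for d in vision.tip_of(p,n)[:3]:
            r,cc=d["position"];i,j=min(int(r*400),399),min(int(cc*640),639)
            print(n,round(d["conf"],2),"col,row",j,i,w[i,j].round(3))
E
```

```text
[0.1882685  0.64778099 0.230606  ] [ 1.40929472e-01  9.90019427e-01 -6.45433363e-04 -3.42596828e-05] 0.994347785342376 [ 0.66996875 -1.13078914 -0.13326694]
top [ 0.27168292 -0.01112471  1.20557065] [-0.69936655  0.71015502 -0.05914183  0.05539419]
tape_c 0.89 col,row 197 222 [0.384 0.317 0.058]
tape_c 0.72 col,row 166 264 [0.273 0.396 0.059]
sander_c 0.83 col,row 274 197 [0.452 0.109 0.045]
sander_c 0.5 col,row 135 190 [0.476 0.492 0.054]
sander_c 0.45 col,row 420 158 [ 0.567 -0.313  0.007]
plane_c 0.66 col,row 348 196 [ 0.451 -0.097  0.049]
battery_c 0.74 col,row 424 216 [ 0.391 -0.301  0.064]
tape_tray 0.69 col,row 276 139 [0.63  0.107 0.009]
sander_tray 0.98 col,row 340 140 [ 0.626 -0.081  0.003]
plane_tray 0.88 col,row 209 158 [0.576 0.303 0.007]
dock 0.96 col,row 419 158 [ 0.567 -0.311  0.006]
glue 0.83 col,row 135 188 [0.48  0.489 0.061]
hammer 0.79 col,row 489 182 [ 0.489 -0.502  0.025]
scene [ 1.18126734 -0.26335776  1.24467489] [ 0.78530956  0.55082225 -0.16033958 -0.23275516]
tape_c 0.87 col,row 410 134 [0.301 0.391 0.058]
tape_c 0.84 col,row 403 162 [0.403 0.315 0.061]
tape_c 0.82 col,row 365 159 [0.35  0.205 0.06 ]
sander_c 0.7 col,row 347 195 [0.454 0.101 0.05 ]
plane_c 0.61 col,row 285 221 [ 0.475 -0.108  0.044]
battery_c 0.63 col,row 212 224 [ 0.422 -0.316  0.061]
sander_tray 0.96 col,row 310 271 [ 0.639 -0.087  0.008]
sander_tray 0.23 col,row 226 276 [ 0.571 -0.319  0.006]
plane_tray 0.67 col,row 424 216 [0.584 0.311 0.007]
dock 0.95 col,row 226 277 [ 0.576 -0.32   0.01 ]
dock 0.62 col,row 400 163 [0.403 0.305 0.06 ]
glue 0.63 col,row 461 175 [0.493 0.487 0.026]
glue 0.2 col,row 347 198 [0.469 0.095 0.056]
hammer 0.75 col,row 308 270 [ 0.635 -0.091  0.009]
hammer 0.66 col,row 157 277 [ 0.516 -0.503  0.023]
hammer 0.48 col,row 286 218 [ 0.473 -0.104  0.056]
```

View pics/top.png

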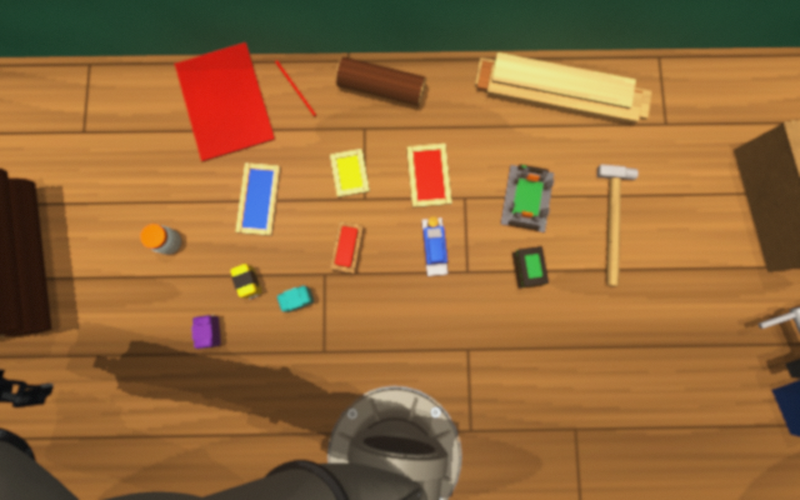

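View pics/scene.png

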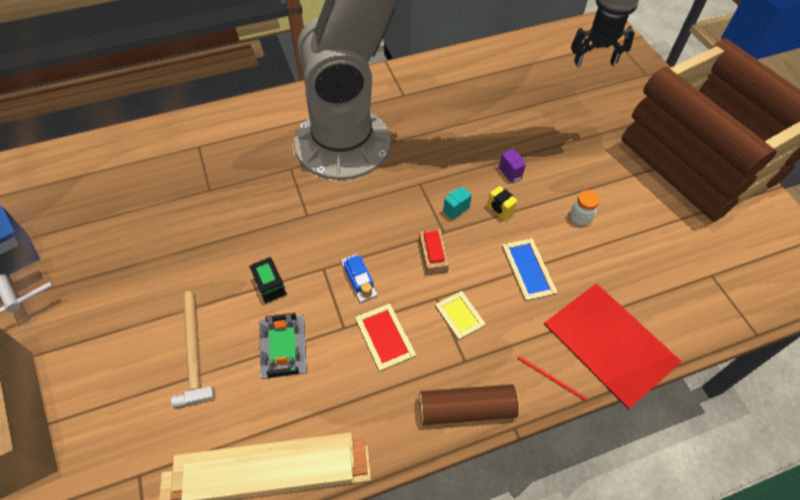

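The top view (800 px wide) shows these things that could be taken for the tape: yellow with a black patch at (244,281), purple at (205,331) and turquoise at (295,298). I choose the yellow one. For the sander I take the red and cork block at (347,248), not the red sheet (225,100). The plane is at (434,247), the battery at (531,267) and the dock at (527,197).

Run:
```python
from h import *
for cam in ["top","scene"]:
    d=np.load(cam+".npz");w=d["w"];px=d["px"];hsv=cv2.cvtColor(px,cv2.COLOR_RGB2HSV).astype(int)
    H,S,V=hsv[...,0],hsv[...,1],hsv[...,2]
    def rect(name,m,c,r):
        m=m&(np.hypot(w[...,0]-c[0],w[...,1]-c[1])<r)
        m=cv2.morphologyEx(m.astype(np.uint8),cv2.MORPH_OPEN,np.ones((2,2),np.uint8))
        n,l,st,_=cv2.connectedComponentsWithStats(m)
        if n<2: print(cam,name,"none");return
        m=l==1+np.argmax(st[1:,4])
        p=w[m];q=(p[:,:2]*1000).astype(np.float32)
        (cx,cy),(a,b),an=cv2.minAreaRect(q)
        if a<b:a,b,an=b,a,an+90
        an=(an+90)%180-90
        print(cam,name,"c",round(cx),round(cy),"mean",(q.mean(0)).round(),"LxW",round(a),round(b),"yaw",round(an,1),"z",np.percentile(p[:,2],[10,50,90]).round(3),m.sum())
    z=w[...,2]
    rect("tape top",z>.05,(.385,.315),.06); rect("tape",z>.02,(.385,.315),.06)
    rect("sander",z>.02,(.455,.105),.09)
    rect("sander grip",z>.042,(.455,.105),.09)
    rect("plane body",z>.028,(.46,-.1),.09); rect("plane all",z>.006,(.46,-.1),.09)
    rect("batt",z>.05,(.4,-.305),.08); rect("glue",z>.03,(.48,.49),.08)
    rect("tape_tray",(abs(H-30)<5)&(S>190),(.63,.107),.08)
    rect("sander_tray",((H<6)|(H>174))&(S>170),(.63,-.085),.1)
    rect("plane_tray",(abs(H-112)<12)&(S>130),(.58,.307),.11)
    rect("dock",(z>.025),(.57,-.315),.1)
    rect("dock green",(abs(H-60)<15)&(S>100),(.57,-.315),.1)
    rect("purple",(z>.03),(.273,.396),.06);rect("turq",(z>.03),(.35,.2),.06)
im=cv2.imread("pics/top.png")[200:360,160:560];cv2.imwrite("pics/crop.png",cv2.resize(im,None,fx=2,fy=2))
```

```text
top tape top c 379 325 mean [nan nan] LxW 65 39 yaw 19.7 z [nan nan nan] 374
top tape c 379 325 mean [nan nan] LxW 65 39 yaw 22.2 z [nan nan nan] 460
top sander c 454 100 mean [nan nan] LxW 111 53 yaw -11.4 z [nan nan nan] 774
top sander grip c 452 100 mean [nan nan] LxW 89 37 yaw -11.5 z [nan nan nan] 424
top plane body c 464 -100 mean [nan nan] LxW 100 50 yaw 5.4 z [nan nan nan] 547
top plane all c 498 -86 mean [nan nan] LxW 24 11 yaw 17.1 z [nan nan nan] 752
top batt c 401 -318 mean [nan nan] LxW 82 76 yaw 7.4 z [nan nan nan] 650
top glue c 467 520 mean [nan nan] LxW 78 41 yaw -59.1 z [nan nan nan] 517
top tape_tray c 632 95 mean [nan nan] LxW 78 42 yaw 18.0 z [nan nan nan] 372
top sander_tray c 626 -98 mean [nan nan] LxW 124 55 yaw 19.8 z [nan nan nan] 745
top plane_tray c 572 308 mean [nan nan] LxW 136 50 yaw -10.4 z [nan nan nan] 777
top dock c 619 -326 mean [nan nan] LxW 43 20 yaw 68.1 z [nan nan nan] 63
top dock green c 562 -321 mean [nan nan] LxW 95 61 yaw -13.6 z [nan nan nan] 524
top purple c 268 414 mean [nan nan] LxW 68 56 yaw 1.8 z [nan nan nan] 461
top turq c 327 209 m
[... 606 characters left out ...]
n nan] 493
scene glue c 474 545 mean [488. 510.] LxW 128 52 yaw -73.9 z [0.032 0.069 0.087] 401
scene tape_tray none
scene sander_tray c 634 -88 mean [nan nan] LxW 120 65 yaw 4.3 z [nan nan nan] 820
scene plane_tray c 584 313 mean [nan nan] LxW 141 53 yaw -9.1 z [nan nan nan] 633
scene dock c 605 -357 mean [ 603. -359.] LxW 38 18 yaw 27.4 z [0.017 0.035 0.047] 56
scene dock green c 578 -319 mean [ 571. -317.] LxW 93 61 yaw -11.1 z [0.004 0.007 0.012] 478
scene purple c 271 427 mean [283. 405.] LxW 95 68 yaw -73.1 z [0.033 0.059 0.065] 292Traceback (most recent call last):
  File "<stdin>", line 27, in <module>
  File "<stdin>", line 15, in rect
ValueError: cannot convert float NaN to integer
```

```bash
cat >> h.py <<'E'
def rect(w,name,m,c,r,tag=""):
    with np.errstate(invalid="ignore"): m=m&(np.hypot(w[...,0]-c[0],w[...,1]-c[1])<r)
    m=cv2.erode(cv2.dilate(m.astype(np.uint8),np.ones((3,3))),np.ones((3,3)))
    n,l,st,_=cv2.connectedComponentsWithStats(m)
    if n<2: print(tag,name,"none");return
    m=(l==1+np.argmax(st[1:,4]))&np.isfinite(w[...,0])
    p=w[m];q=(p[:,:2]*1000).astype(np.float32)
    d=np.linalg.norm(q-np.median(q,0),axis=1);q=q[d<np.percentile(d,99)*1.02]
    (cx,cy),(a,b),an=cv2.minAreaRect(q)
    if a<b:a,b,an=b,a,an+90
    an=(an+90)%180-90
    print(tag,name,"c",round(cx,1),round(cy,1),"med",np.median(q,0).round(),"LxW",round(a),round(b),"yaw",round(an,1),"z",np.percentile(p[:,2],[10,50,90]).round(3),m.sum())
def hsvof(px):
    h=cv2.cvtColor(px,cv2.COLOR_RGB2HSV).astype(int);return h[...,0],h[...,1],h[...,2]
E
python3 - <<'E'
from h import *
for cam in ["top","scene"]:
    d=np.load(cam+".npz");w=d["w"];px=d["px"];H,S,V=hsvof(px);z=w[...,2]
    f=lambda n,m,c,r:rect(w,n,m,c,r,cam)
    f("tape top",z>.055,(.38,.325),.06)
    f("sander grip",z>.043,(.455,.105),.09); f("sander",(z>.031),(.455,.105),.09)
    f("plane body",z>.028,(.46,-.1),.09); f("plane all",z>.007,(.46,-.1),.09)
    f("batt",z>.056,(.4,-.31),.08); f("glue",z>.075,(.48,.50),.08)
    f("tape_tray",(abs(H-30)<5)&(S>150)&(z<.03),(.63,.1),.08)
    f("sander_tray",((H<6)|(H>174))&(S>170),(.63,-.09),.1)
    f("plane_tray",(abs(H-112)<14)&(S>100),(.58,.307),.11)
    f("tt rim",(z>.0055)&(z<.03),(.63,.1),.08)
    f("dock hi",(z>.025),(.57,-.315),.1)
    f("dock green",(abs(H-60)<15)&(S>100),(.57,-.315),.1)
    f("purple",(z>.05),(.273,.41),.06);f("turq",(z>.03),(.345,.205),.06)
im=cv2.imread("pics/top.png")[200:360,160:560];cv2.imwrite("pics/crop.png",cv2.resize(im,None,fx=2,fy=2))
E
```

```text
top tape top c 380.5 326.2 med [381. 326.] LxW 68 41 yaw 21.8 z [0.058 0.061 0.064] 367
top sander grip c 454.5 102.7 med [454. 103.] LxW 90 38 yaw -11.1 z [0.045 0.049 0.051] 429
top sander c 454.5 102.5 med [452. 101.] LxW 110 55 yaw -10.9 z [0.033 0.046 0.051] 753
top plane body c 465.2 -96.0 med [459. -95.] LxW 102 46 yaw 4.4 z [0.035 0.044 0.05 ] 552
top plane all c 455.8 -96.6 med [451. -95.] LxW 130 46 yaw 4.3 z [0.011 0.039 0.05 ] 757
top batt c 402.3 -307.5 med [ 402. -307.] LxW 84 57 yaw 7.5 z [0.059 0.062 0.064] 631
top glue c 476.1 516.0 med [477. 514.] LxW 52 51 yaw -89.2 z [0.08  0.084 0.087] 324
top tape_tray c 634.9 97.7 med [634.  99.] LxW 81 51 yaw 9.6 z [0.002 0.005 0.009] 443
top sander_tray c 627.6 -89.3 med [626. -89.] LxW 115 60 yaw 4.7 z [0.002 0.005 0.008] 745
top plane_tray c 574.6 311.9 med [574. 312.] LxW 138 54 yaw -6.1 z [0.002 0.005 0.008] 827
top tt rim c 635.6 98.9 med [635.  99.] LxW 106 76 yaw 9.6 z [0.003 0.007 0.012] 891
top dock hi c 615.8 -328.2 med [ 612. -329.] LxW 88 45 yaw 77.4 z [0.024 0.036 0.047] 193
top dock green c 567.2 -316.8 med [ 57
[... 881 characters left out ...]
 97.3 med [637.  97.] LxW 78 52 yaw 8.8 z [0.004 0.008 0.01 ] 377
scene sander_tray c 627.8 -90.2 med [630. -90.] LxW 121 65 yaw 4.7 z [0.004 0.007 0.011] 820
scene plane_tray c 575.9 310.5 med [579. 310.] LxW 139 57 yaw -5.1 z [0.004 0.008 0.011] 651
scene tt rim c 636.9 97.4 med [639.  97.] LxW 121 96 yaw 4.9 z [0.004 0.009 0.014] 915
scene dock hi c 523.2 -311.7 med [ 525. -314.] LxW 89 48 yaw 79.1 z [0.016 0.035 0.049] 238
scene dock green c 569.1 -320.6 med [ 565. -319.] LxW 88 59 yaw -10.6 z [0.004 0.007 0.011] 482
scene purple c 275.1 406.8 med [277. 403.] LxW 71 46 yaw 4.3 z [0.055 0.062 0.066] 214
scene turq c 342.6 211.0 med [349. 207.] LxW 72 44 yaw -67.8 z [0.037 0.06  0.065] 315
```

View pics/crop.png

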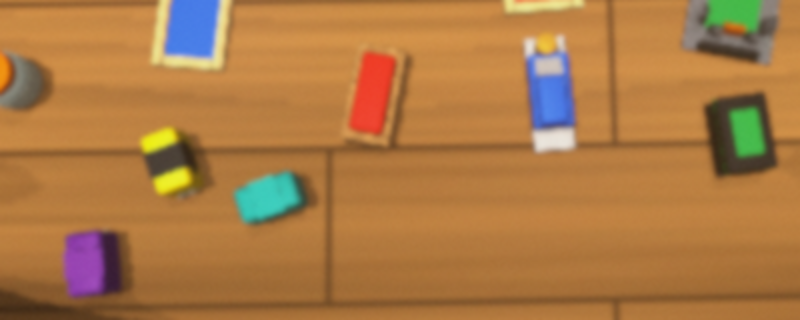

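The crop shows the yellow tape with its black patch at crop (170,160), purple at (92,265), turquoise at (270,197), sander at (375,97), plane at (550,95) and battery at (742,135). The measured sizes match the given ones. The tape choice stands.

```bash
cat > plan.py <<'E'
"""plan.py x,y,z,phi_deg,rows ... : rows from the present pose through waypoints (mm, tool x yaw phi)"""
import sys,json,numpy as np
from workcell import sensors
s=sensors.sense();x,y,z,w=s["orientation"]
p=np.array(s["tcp_pos"])*1000;ph=np.degrees(np.arctan2(2*x*y,x*x-y*y))
print("from",p.round(1),"phi",round(ph,1),"gap",round(s["finger_gap"],3))
L=[];A=[]
for a in sys.argv[1:]:
    *t,ph2,n=map(float,a.split(","));n=int(n);t=np.array(t);d=(ph2-ph+180)%360-180 if abs(ph2)<=180 else ph2-ph
    p0=p.copy();h0=ph
    for i in range(1,n+1):
        e=p0+(t-p0)*i/n-p;c,sn=np.cos(np.radians(ph)),np.sin(np.radians(ph))
        l=np.round([e[0]*c+e[1]*sn,e[0]*sn-e[1]*c,-e[2]],1);L.append(l.tolist())
        p=p+np.array([l[0]*c+l[1]*sn,l[0]*sn-l[1]*c,-l[2]])
        r=round(np.radians(-(h0+d*i/n-ph)),3);A.append([0,0,r]);ph-=np.degrees(r)
for i in range(0,len(L),8): print(json.dumps(L[i:i+8]),json.dumps(A[i:i+8]))
E
python3 plan.py 382,325,150,-159,12 382,325,40,-159,4 382,325,14,-159,2
```

```text
from [188.3 648.1 231.3] phi 163.8 gap 1.0
[[-23.0, -21.4, 6.8], [-21.8, -22.5, 6.8], [-20.6, -23.7, 6.7], [-19.3, -24.8, 6.8], [-17.9, -25.8, 6.8], [-16.4, -26.7, 6.8], [-15.0, -27.6, 6.7], [-13.5, -28.4, 6.8]] [[0, 0, -0.054], [0, 0, -0.054], [0, 0, -0.054], [0, 0, -0.054], [0, 0, -0.055], [0, 0, -0.054], [0, 0, -0.054], [0, 0, -0.054]]
[[-11.9, -29.0, 6.8], [-10.4, -29.7, 6.8], [-8.7, -30.1, 6.7], [-7.1, -30.6, 6.8], [0.0, 0.0, 27.5], [0.0, 0.0, 27.5], [0.0, 0.0, 27.5], [0.0, 0.0, 27.5]] [[0, 0, -0.054], [0, 0, -0.054], [0, 0, -0.054], [0, 0, -0.054], [0, 0, -0.0], [0, 0, -0.0], [0, 0, -0.0], [0, 0, -0.0]]
[[0.0, 0.0, 13.0], [0.0, 0.0, 13.0]] [[0, 0, -0.0], [0, 0, -0.0]]
```

Request:
arm_command(linear=[[-23.0,-21.4,6.8],[-21.8,-22.5,6.8],[-20.6,-23.7,6.7],[-19.3,-24.8,6.8],[-17.9,-25.8,6.8],[-16.4,-26.7,6.8],[-15.0,-27.6,6.7],[-13.5,-28.4,6.8]], angular=[[0,0,-0.054],[0,0,-0.054],[0,0,-0.054],[0,0,-0.054],[0,0,-0.055],[0,0,-0.054],[0,0,-0.054],[0,0,-0.054]], hand=[-1,-1,-1,-1,-1,-1,-1,-1], squeeze=60)

```text
time: 1.9
tcp_pos: [0.318, 0.4316, 0.177]
orientation: [-0.076, 0.997, 0.0, 0.0]
force: [1.1, 0.3, -0.6]
finger_gap: 1.0
gripper_force: 0.0
```

Request:
arm_command(linear=[[-11.9,-29.0,6.8],[-10.4,-29.7,6.8],[-8.7,-30.1,6.7],[-7.1,-30.6,6.8],[0,0,0],[0,0,0]], angular=[[0,0,-0.054],[0,0,-0.054],[0,0,-0.054],[0,0,-0.054],[0,0,0],[0,0,0]], hand=[-1,-1,-1,-1,-1,-1])

```text
time: 2.5
tcp_pos: [0.3824, 0.3247, 0.1501]
orientation: [-0.181, 0.983, 0.0, 0.0]
force: [0.1, 0.7, 0.3]
finger_gap: 0.996
gripper_force: 0.0
```

```bash
python3 plan.py 382,325,40,-159,4 382,325,14,-159,2
python3 - <<'E'
from h import *
p=vision.snapshot("wrist");w=cloud(p);save(p,"pics/w1.png");H,S,V=hsvof(p["pixels"])
rect(w,"tape",(w[...,2]>.05)&(w[...,2]<.07),(.382,.325),.06)
E
```

```text
from [382.4 324.7 150.1] phi -159.1 gap 0.996
[[0.1, 0.1, 27.5], [0.0, 0.1, 27.6], [0.1, 0.1, 27.5], [0.0, 0.1, 27.5], [0.0, 0.0, 13.0], [0.0, 0.0, 13.0]] [[0, 0, -0.001], [0, 0, -0.0], [0, 0, -0.001], [0, 0, -0.0], [0, 0, -0.0], [0, 0, -0.0]]
 tape c 379.7 324.2 med [377. 323.] LxW 66 41 yaw 20.3 z [0.06  0.062 0.063] 3800
```

View pics/w1.png

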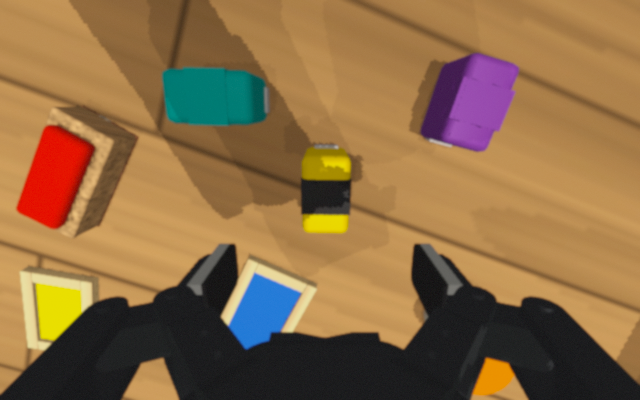

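The wrist view shows the yellow tape at (326,190), square between the fingers. Purple is at (470,102) and turquoise at (216,97), both clear of them. I'll descend and grip.

Request:
arm_command(linear=[[1,0,27],[0,0,27],[0,0,27],[0,0,27],[0,0,18],[0,0,10],[0,0,0],[0,0,0]], angular=[[0,0,0],[0,0,0],[0,0,0],[0,0,0],[0,0,0],[0,0,0],[0,0,0],[0,0,0]], hand=[-1,-1,-1,-1,-1,-1,1,1], squeeze=60)

```text
time: 3.35
tcp_pos: [0.3811, 0.3253, 0.0146]
orientation: [-0.182, 0.983, 0.0, 0.0]
force: [0.2, -0.1, 0.1]
finger_gap: 0.691
gripper_force: 0.0
```

Request:
arm_command(linear=[[0,0,0],[0,0,0],[0,0,0],[0,0,0],[0,0,-40],[0,0,-40],[0,0,-40],[0,0,0]], angular=[[0,0,0],[0,0,0],[0,0,0],[0,0,0],[0,0,0],[0,0,0],[0,0,0],[0,0,0]], hand=[1,1,1,1,1,1,1,1])

```text
time: 4.15
tcp_pos: [0.3831, 0.3266, 0.1394]
orientation: [-0.182, 0.983, 0.003, 0.003]
force: [0.4, 1.0, -3.3]
finger_gap: 0.462
gripper_force: 61.9
```

```bash
python3 plan.py 636,98,130,-171,12 636,98,40,-171,3 636,98,21,-171,3
```

```text
from [383.1 326.6 139.4] phi -159.0 gap 0.462
[[-12.9, -25.3, 0.8], [-13.3, -25.1, 0.8], [-13.7, -24.9, 0.7], [-14.2, -24.6, 0.8], [-14.6, -24.4, 0.8], [-15.0, -24.1, 0.8], [-15.5, -23.8, 0.8], [-15.8, -23.6, 0.8]] [[0, 0, 0.017], [0, 0, 0.018], [0, 0, 0.017], [0, 0, 0.018], [0, 0, 0.017], [0, 0, 0.017], [0, 0, 0.018], [0, 0, 0.017]]
[[-16.3, -23.3, 0.7], [-16.6, -23.0, 0.8], [-17.1, -22.7, 0.8], [-17.4, -22.4, 0.8], [-0.0, -0.0, 30.0], [-0.0, -0.0, 30.0], [-0.0, -0.0, 30.0], [-0.0, -0.0, 6.3]] [[0, 0, 0.017], [0, 0, 0.018], [0, 0, 0.017], [0, 0, 0.018], [0, 0, -0.0], [0, 0, -0.0], [0, 0, -0.0], [0, 0, -0.0]]
[[-0.0, -0.0, 6.4], [-0.0, -0.0, 6.3]] [[0, 0, -0.0], [0, 0, -0.0]]
```

Request:
arm_command(linear=[[-12.9,-25.3,0.8],[-13.3,-25.1,0.8],[-13.7,-24.9,0.7],[-14.2,-24.6,0.8],[-14.6,-24.4,0.8],[-15.0,-24.1,0.8],[-15.5,-23.8,0.8],[-15.8,-23.6,0.8]], angular=[[0,0,0.017],[0,0,0.018],[0,0,0.017],[0,0,0.018],[0,0,0.017],[0,0,0.017],[0,0,0.018],[0,0,0.017]], hand=[1,1,1,1,1,1,1,1])

```text
time: 4.95
tcp_pos: [0.5503, 0.1715, 0.1275]
orientation: [-0.113, 0.994, 0.0, -0.0]
force: [0.8, 0.5, -3.0]
finger_gap: 0.462
gripper_force: 61.7
```

Request:
arm_command(linear=[[-16.3,-23.3,0.7],[-16.6,-23.0,0.8],[-17.1,-22.7,0.8],[-17.4,-22.4,0.8],[0,0,30],[0,0,30],[0,0,20],[0,0,0]], angular=[[0,0,0.017],[0,0,0.018],[0,0,0.017],[0,0,0.018],[0,0,0],[0,0,0],[0,0,0],[0,0,0]], hand=[1,1,1,1,1,1,1,1])

```text
time: 5.75
tcp_pos: [0.6319, 0.0958, 0.0416]
orientation: [-0.078, 0.997, -0.0, -0.002]
force: [-0.5, -0.5, -1.5]
finger_gap: 0.463
gripper_force: 61.6
```

```bash
python3 plan.py 636,98,21,-171,3;  python3 - <<'E'
from h import *
p=vision.snapshot("top");w=cloud(p);H,S,V=hsvof(p["pixels"])
p=vision.snapshot("wrist");w=cloud(p);save(p,"pics/w2.png");H,S,V=hsvof(p["pixels"])
rect(w,"tape top",(w[...,2]>.075)&(w[...,2]<.11)&(abs(H-30)<60),(.636,.098),.05)
rect(w,"rim",(w[...,2]>-.01)&(w[...,2]<.02)&(abs(H-22)<8)&(S<130)&(V>150),(.636,.098),.08)
rect(w,"yellow",(w[...,2]<.02)&(abs(H-30)<5)&(S>150),(.636,.098),.08)
E
```

```text
from [631.9  95.8  41.6] phi -171.0 gap 0.463
[[-1.4, 0.5, 6.9], [-1.5, 0.5, 6.8], [-1.4, 0.5, 6.9]] [[0, 0, 0.0], [0, 0, 0.0], [0, 0, 0.0]]
 tape top c 621.7 94.0 med [618.  93.] LxW 53 50 yaw -11.2 z [0.085 0.09  0.091] 13558
 rim c 613.9 93.1 med [595.  92.] LxW 82 61 yaw -80.3 z [0.009 0.01  0.011] 4767
 yellow c 598.1 101.8 med [599. 108.] LxW 37 16 yaw 77.0 z [0.005 0.006 0.007] 532
```

View pics/w2.png

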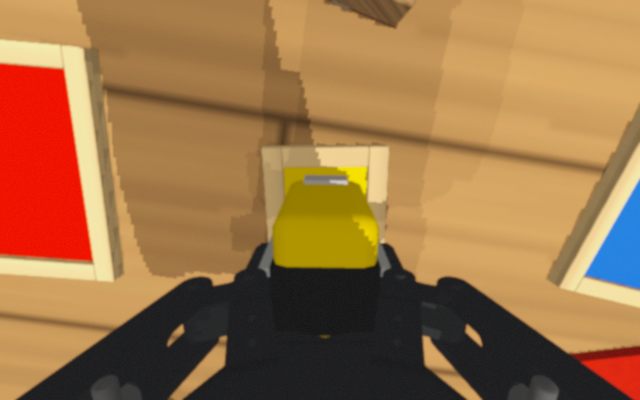

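The tape, centred at about (326,225), sits over the yellow recess with the rim at (325,155), and it is aligned. I'll lower it, release it and lift off.

Request:
arm_command(linear=[[-1.5,0.5,7],[-1.5,0.5,7],[-1,0.5,6.5],[0,0,0],[0,0,0],[0,0,0],[0,0,0],[0,0,0]], angular=[[0,0,0],[0,0,0],[0,0,0],[0,0,0],[0,0,0],[0,0,0],[0,0,0],[0,0,0]], hand=[1,1,1,1,1,-0.5,-0.5,-0.5])

```text
time: 6.65
tcp_pos: [0.638, 0.0984, 0.0245]
orientation: [-0.078, 0.997, 0.0, 0.0]
force: [-0.3, -0.4, -1.0]
finger_gap: 0.753
gripper_force: 0.0
```

Request:
arm_command(linear=[[0,0,0],[0,0,-30],[0,0,-40],[0,0,-40],[0,0,0]], angular=[[0,0,0],[0,0,0],[0,0,0],[0,0,0],[0,0,0]], hand=[-0.5,-0.5,-1,-1,-1])

```text
time: 7.15
tcp_pos: [0.6406, 0.0986, 0.1397]
orientation: [-0.078, 0.997, 0.001, 0.004]
force: [0.6, -0.3, -0.2]
finger_gap: 0.996
gripper_force: 0.0
```

```bash
python3 - <<'E'
from h import *
p=vision.snapshot("wrist");w=cloud(p)
rect(w,"tape",(w[...,2]>.05)&(w[...,2]<.08),(.636,.098),.06)
E
python3 plan.py 455,101,120,169,8 455,101,10,169,5
```

```text
tape c 636.1 97.6 med [632.  97.] LxW 66 41 yaw 7.8 z [0.065 0.068 0.069] 4401
from [639.4  98.6 137.1] phi -171.0 gap 1.003
[[22.7, 3.9, 2.1], [22.9, 2.9, 2.2], [23.0, 1.9, 2.1], [23.0, 0.9, 2.1], [23.0, -0.1, 2.2], [23.1, -1.1, 2.1], [22.9, -2.2, 2.1], [22.8, -3.1, 2.2]] [[0, 0, 0.044], [0, 0, 0.043], [0, 0, 0.044], [0, 0, 0.044], [0, 0, 0.043], [0, 0, 0.044], [0, 0, 0.043], [0, 0, 0.044]]
[[0.0, 0.0, 22.0], [0.0, 0.0, 22.0], [0.0, 0.0, 22.0], [0.0, 0.0, 22.0], [0.0, 0.0, 22.0]] [[0, 0, 0.0], [0, 0, 0.0], [0, 0, 0.0], [0, 0, 0.0], [0, 0, 0.0]]
```

Request:
arm_command(linear=[[22.7,3.9,2.1],[22.9,2.9,2.2],[23.0,1.9,2.1],[23.0,0.9,2.1],[23.0,0,2.2],[23.1,-1.1,2.1],[22.9,-2.2,2.1],[22.8,-3.1,2.2]], angular=[[0,0,0.044],[0,0,0.043],[0,0,0.044],[0,0,0.044],[0,0,0.043],[0,0,0.044],[0,0,0.043],[0,0,0.044]], hand=[-1,-1,-1,-1,-1,-1,-1,-1])

```text
time: 8.0
tcp_pos: [0.452, 0.1006, 0.1162]
orientation: [0.097, 0.995, -0.0, -0.001]
force: [0.7, -0.3, 0.3]
finger_gap: 1.001
gripper_force: 0.0
```

Request:
arm_command(linear=[[0,0,0],[0,0,0]], angular=[[0,0,0],[0,0,0]], hand=[-1,-1])

```text
time: 8.2
tcp_pos: [0.4532, 0.1009, 0.1167]
orientation: [0.095, 0.995, -0.0, -0.0]
force: [-0.6, 0.3, 0.3]
finger_gap: 1.001
gripper_force: 0.0
```

```bash
python3 - <<'E'
from h import *
p=vision.snapshot("wrist");w=cloud(p)
rect(w,"sander",(w[...,2]>.032)&(w[...,2]<.06),(.455,.101),.08)
rect(w,"grip",(w[...,2]>.044)&(w[...,2]<.06),(.455,.101),.08)
E
python3 plan.py 455,101,10,169,5
```

```text
sander c 454.2 100.5 med [445. 102.] LxW 110 55 yaw -11.1 z [0.035 0.048 0.05 ] 8972
 grip c 453.6 100.7 med [449. 101.] LxW 88 38 yaw -11.0 z [0.048 0.049 0.05 ] 5484
from [453.8 100.8 116.9] phi 169.1 gap 0.997
[[-0.2, 0.1, 21.4], [-0.2, 0.1, 21.3], [-0.3, 0.0, 21.4], [-0.2, 0.1, 21.4], [-0.2, 0.1, 21.4]] [[0, 0, 0.0], [0, 0, 0.0], [0, 0, 0.001], [0, 0, -0.0], [0, 0, -0.0]]
```

Request:
arm_command(linear=[[0,0,27],[0,0,27],[0,0,27],[0,0,18],[0,0,8],[0,0,0],[0,0,0],[0,0,0]], angular=[[0,0,0],[0,0,0],[0,0,0],[0,0,0],[0,0,0],[0,0,0],[0,0,0],[0,0,0]], hand=[-1,-1,-1,-1,-1,-1,1,1])

```text
time: 9.05
tcp_pos: [0.4541, 0.1009, 0.0108]
orientation: [0.096, 0.995, 0.0, 0.001]
force: [-0.7, -1.0, 0.4]
finger_gap: 0.692
gripper_force: 0.0
```

Request:
arm_command(linear=[[0,0,0],[0,0,0],[0,0,0],[0,0,-20],[0,0,-40],[0,0,-40],[0,0,0],[0,0,0]], angular=[[0,0,0],[0,0,0],[0,0,0],[0,0,0],[0,0,0],[0,0,0],[0,0,0],[0,0,0]], hand=[1,1,1,1,1,1,1,1])

```text
time: 9.85
tcp_pos: [0.454, 0.1013, 0.1112]
orientation: [0.096, 0.995, 0.001, 0.001]
force: [-0.7, 0.1, -1.9]
finger_gap: 0.631
gripper_force: 64.7
```

```bash
python3 plan.py 628,-90,105,-175.3,8 628,-90,40,-175.3,3 628,-90,16,-175.3,3
```

```text
from [454.  101.3 111.2] phi 169.0 gap 0.631
[[-25.9, -19.3, 0.8], [-25.2, -20.2, 0.8], [-24.6, -21.1, 0.7], [-23.7, -21.9, 0.8], [-23.0, -22.7, 0.8], [-22.3, -23.4, 0.8], [-21.4, -24.2, 0.8], [-20.6, -25.0, 0.7]] [[0, 0, -0.034], [0, 0, -0.034], [0, 0, -0.035], [0, 0, -0.034], [0, 0, -0.034], [0, 0, -0.034], [0, 0, -0.034], [0, 0, -0.034]]
[[0.0, 0.0, 21.7], [0.0, 0.0, 21.7], [0.0, 0.0, 21.6], [0.0, 0.0, 8.0], [0.0, 0.0, 8.0], [0.0, 0.0, 8.0]] [[0, 0, -0.0], [0, 0, -0.0], [0, 0, -0.0], [0, 0, -0.0], [0, 0, -0.0], [0, 0, -0.0]]
```

Request:
arm_command(linear=[[-25.9,-19.3,0.8],[-25.2,-20.2,0.8],[-24.6,-21.1,0.7],[-23.7,-21.9,0.8],[-23.0,-22.7,0.8],[-22.3,-23.4,0.8],[-21.4,-24.2,0.8],[-20.6,-25.0,0.7]], angular=[[0,0,-0.034],[0,0,-0.034],[0,0,-0.035],[0,0,-0.034],[0,0,-0.034],[0,0,-0.034],[0,0,-0.034],[0,0,-0.034]], hand=[1,1,1,1,1,1,1,1])

```text
time: 10.65
tcp_pos: [0.6273, -0.0916, 0.1021]
orientation: [-0.041, 0.999, 0.0, -0.001]
force: [0.7, -0.2, -0.9]
finger_gap: 0.63
gripper_force: 64.5
```

Request:
arm_command(linear=[[0,0,22],[0,0,22],[0,0,20],[0,0,0],[0,0,0]], angular=[[0,0,0],[0,0,0],[0,0,0],[0,0,0],[0,0,0]], hand=[1,1,1,1,1])

```text
time: 11.15
tcp_pos: [0.6267, -0.0907, 0.0391]
orientation: [-0.04, 0.999, -0.0, -0.001]
force: [0.1, -0.5, -0.8]
finger_gap: 0.629
gripper_force: 64.5
```

```bash
python3 plan.py 628,-90,16,-175.3,3;  python3 - <<'E'
from h import *
p=vision.snapshot("top");w=cloud(p);H,S,V=hsvof(p["pixels"])
p=vision.snapshot("wrist");w=cloud(p);save(p,"pics/w3.png");H,S,V=hsvof(p["pixels"])
E
```

```text
from [626.7 -90.7  39.1] phi -175.4 gap 0.629
[[-0.4, 0.2, 7.7], [-0.5, 0.2, 7.7], [-0.4, 0.2, 7.7]] [[0, 0, -0.0], [0, 0, -0.001], [0, 0, -0.0]]
```

View pics/w3.png

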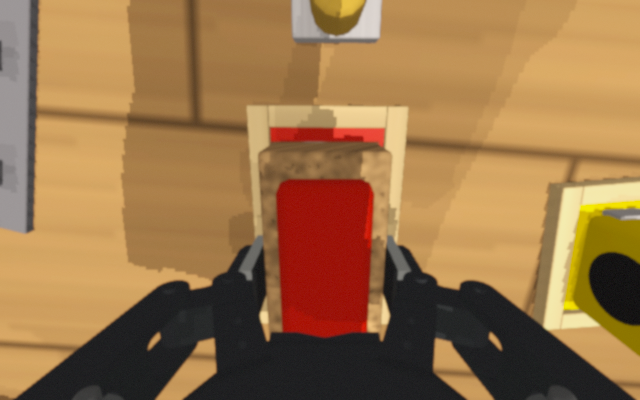

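The sander, top centre at (325,255), sits square above the red recess, whose near rim is at (327,118). I'll lower and release it.

Request:
arm_command(linear=[[-0.5,0,8],[-0.5,0,8],[0,0,6.5],[0,0,0],[0,0,0],[0,0,0],[0,0,0],[0,0,0]], angular=[[0,0,0],[0,0,0],[0,0,0],[0,0,0],[0,0,0],[0,0,0],[0,0,0],[0,0,0]], hand=[1,1,1,1,1,-0.8,-0.8,-0.8])

```text
time: 12.05
tcp_pos: [0.6284, -0.0906, 0.0173]
orientation: [-0.041, 0.999, -0.0, 0.0]
force: [0.6, -0.1, 0.6]
finger_gap: 0.898
gripper_force: 0.0
```

Request:
arm_command(linear=[[0,0,0],[0,0,-30],[0,0,-40],[0,0,-40],[0,0,0],[0,0,0]], angular=[[0,0,0],[0,0,0],[0,0,0],[0,0,0],[0,0,0],[0,0,0]], hand=[-0.8,-0.8,-1,-1,-1,-1])

```text
time: 12.65
tcp_pos: [0.6289, -0.0904, 0.1284]
orientation: [-0.041, 0.999, 0.0, 0.001]
force: [-0.5, 0.8, -0.5]
finger_gap: 0.999
gripper_force: 0.0
```

```bash
python3 - <<'E'
from h import *
p=vision.snapshot("wrist");w=cloud(p)
rect(w,"sander",(w[...,2]>.035)&(w[...,2]<.065),(.628,-.09),.08)
rect(w,"plane",(w[...,2]>.007)&(w[...,2]<.06),(.458,-.097),.08)
E
python3 plan.py 458,-97,120,-175.5,6
```

```text
sander c 628.2 -91.0 med [619. -92.] LxW 110 55 yaw 4.3 z [0.041 0.054 0.056] 8705
 plane c 503.3 -95.2 med [503. -96.] LxW 46 36 yaw -86.0 z [0.011 0.038 0.046] 3712
from [628.2 -90.4 127.2] phi -175.3 gap 1.0
[[28.4, 1.2, 1.2], [28.3, 1.2, 1.2], [28.4, 1.2, 1.2], [28.3, 1.2, 1.2], [28.4, 1.1, 1.2], [28.4, 1.2, 1.2]] [[0, 0, 0.0], [0, 0, 0.001], [0, 0, 0.0], [0, 0, 0.001], [0, 0, 0.0], [0, 0, 0.001]]
```

Request:
arm_command(linear=[[28.4,1.2,1.2],[28.4,1.2,1.2],[28.4,1.2,1.2],[28.4,1.2,1.2],[28.4,1.2,1.2],[28.4,1.2,1.2],[0,0,0],[0,0,0]], angular=[[0,0,0],[0,0,0],[0,0,0],[0,0,0],[0,0,0],[0,0,0],[0,0,0],[0,0,0]], hand=[-1,-1,-1,-1,-1,-1,-1,-1])

```text
time: 13.5
tcp_pos: [0.4574, -0.0971, 0.1196]
orientation: [-0.041, 0.999, 0.0, -0.001]
force: [0.3, -0.2, 0.3]
finger_gap: 1.0
gripper_force: 0.0
```

```bash
python3 - <<'E'
from h import *
p=vision.snapshot("wrist");w=cloud(p)
rect(w,"plane",(w[...,2]>.007)&(w[...,2]<.06),(.458,-.097),.08)
rect(w,"body",(w[...,2]>.03)&(w[...,2]<.06),(.458,-.097),.08)
E
python3 plan.py 458,-97,9,-175.5,5
```

```text
plane c 455.7 -98.9 med [444. -99.] LxW 129 46 yaw 4.3 z [0.011 0.041 0.05 ] 8371
 body c 465.3 -98.2 med [454. -98.] LxW 103 46 yaw 4.4 z [0.037 0.046 0.05 ] 6458
from [458.1 -97.1 119.7] phi -175.3 gap 0.992
[[0.0, 0.0, 22.1], [0.1, 0.0, 22.2], [-0.0, 0.1, 22.1], [0.0, -0.0, 22.2], [0.0, -0.0, 22.1]] [[0, 0, 0.001], [0, 0, 0.0], [0, 0, 0.001], [0, 0, 0.0], [0, 0, 0.001]]
```

Request:
arm_command(linear=[[2,-1.4,27],[0,0,27],[0,0,27],[0,0,20],[0,0,10],[0,0,0],[0,0,0],[0,0,0]], angular=[[0,0,0],[0,0,0],[0,0,0],[0,0,0],[0,0,0],[0,0,0],[0,0,0],[0,0,0]], hand=[-1,-1,-1,-1,-1,-1,1,1], squeeze=90)

```text
time: 14.35
tcp_pos: [0.4568, -0.0988, 0.0099]
orientation: [-0.041, 0.999, -0.0, 0.001]
force: [0.7, 0.3, 0.4]
finger_gap: 0.691
gripper_force: 0.0
```

Request:
arm_command(linear=[[0,0,0],[0,0,0],[0,0,0],[0,0,-20],[0,0,-40],[0,0,-40],[0,0,-20],[0,0,0]], angular=[[0,0,0],[0,0,0],[0,0,0],[0,0,0],[0,0,0],[0,0,0],[0,0,0],[0,0,0]], hand=[1,1,1,1,1,1,1,1])

```text
time: 15.15
tcp_pos: [0.4575, -0.0987, 0.1318]
orientation: [-0.041, 0.999, 0.0, 0.003]
force: [-0.2, 0.0, -6.9]
finger_gap: 0.524
gripper_force: 96.0
```

```bash
python3 plan.py 576,311,130,174,14
```

```text
from [457.5 -98.7 131.8] phi -175.3 gap 0.524
[[-10.8, 28.5, 0.1], [-10.5, 28.6, 0.2], [-10.0, 28.8, 0.1], [-9.7, 28.8, 0.1], [-9.3, 29.1, 0.2], [-8.9, 29.1, 0.1], [-8.5, 29.2, 0.1], [-8.1, 29.4, 0.2]] [[0, 0, 0.013], [0, 0, 0.014], [0, 0, 0.013], [0, 0, 0.013], [0, 0, 0.013], [0, 0, 0.014], [0, 0, 0.013], [0, 0, 0.013]]
[[-7.7, 29.5, 0.1], [-7.4, 29.5, 0.1], [-6.9, 29.7, 0.1], [-6.5, 29.7, 0.2], [-6.2, 29.9, 0.1], [-5.8, 29.9, 0.1]] [[0, 0, 0.014], [0, 0, 0.013], [0, 0, 0.013], [0, 0, 0.013], [0, 0, 0.014], [0, 0, 0.013]]
```

Request:
arm_command(linear=[[-10.8,28.5,0],[-10.5,28.6,0],[-10.0,28.8,0],[-9.7,28.8,0],[-9.3,29.1,0],[-8.9,29.1,0],[-8.5,29.2,0],[-8.1,29.4,0]], angular=[[0,0,0.013],[0,0,0.014],[0,0,0.013],[0,0,0.013],[0,0,0.013],[0,0,0.014],[0,0,0.013],[0,0,0.013]], hand=[1,1,1,1,1,1,1,1])

```text
time: 15.95
tcp_pos: [0.5231, 0.1364, 0.1275]
orientation: [0.013, 1.0, -0.0, -0.001]
force: [1.2, -0.1, -6.1]
finger_gap: 0.52
gripper_force: 95.7
```

Request:
arm_command(linear=[[-7.7,29.5,0],[-7.4,29.5,0],[-6.9,29.7,0],[-6.5,29.7,0],[-6.2,29.9,0],[-5.8,29.9,0],[0,0,30],[0,0,30]], angular=[[0,0,0.014],[0,0,0.013],[0,0,0.013],[0,0,0.013],[0,0,0.014],[0,0,0.013],[0,0,0],[0,0,0]], hand=[1,1,1,1,1,1,1,1])

```text
time: 16.75
tcp_pos: [0.574, 0.312, 0.0668]
orientation: [0.052, 0.999, 0.0, -0.0]
force: [-0.4, -1.6, -7.5]
finger_gap: 0.525
gripper_force: 95.7
```

Request:
arm_command(linear=[[0,0,25],[0,0,8],[0,0,0],[0,0,0]], angular=[[0,0,0],[0,0,0],[0,0,0],[0,0,0]], hand=[1,1,1,1])

```text
time: 17.15
tcp_pos: [0.575, 0.3109, 0.0366]
orientation: [0.053, 0.999, 0.0, 0.0]
force: [-0.2, -0.6, -5.8]
finger_gap: 0.519
gripper_force: 95.5
```

```bash
python3 plan.py 576,311,16,174,3;  python3 - <<'E'
from h import *
p=vision.snapshot("wrist");save(p,"pics/w4.png")
E
```

```text
from [575.  310.9  36.6] phi 174.0 gap 0.519
[[-0.3, 0.1, 6.9], [-0.4, 0.0, 6.8], [-0.3, 0.1, 6.9]] [[0, 0, -0.0], [0, 0, -0.0], [0, 0, -0.0]]
```

View pics/w4.png

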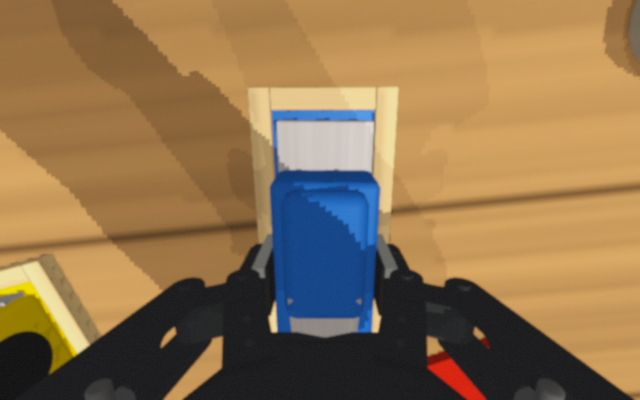

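The plane, top centre at (325,255), sits over the blue recess with the rim at (323,98), and it is aligned. I'll lower and release it.

Request:
arm_command(linear=[[-1,0,8],[0,0,7],[0,0,5],[0,0,0],[0,0,0],[0,0,0],[0,0,0],[0,0,0]], angular=[[0,0,0],[0,0,0],[0,0,0],[0,0,0],[0,0,0],[0,0,0],[0,0,0],[0,0,0]], hand=[1,1,1,1,1,-0.7,-0.7,-0.7])

```text
time: 18.0
tcp_pos: [0.5759, 0.3109, 0.0162]
orientation: [0.052, 0.999, 0.0, 0.0]
force: [-0.5, -0.3, -0.1]
finger_gap: 0.852
gripper_force: 0.0
```

Request:
arm_command(linear=[[0,0,0],[0,0,-30],[0,0,-40],[0,0,-40],[0,0,0],[0,0,0]], angular=[[0,0,0],[0,0,0],[0,0,0],[0,0,0],[0,0,0],[0,0,0]], hand=[-0.7,-0.7,-1,-1,-1,-1])

```text
time: 18.6
tcp_pos: [0.5761, 0.3111, 0.1271]
orientation: [0.052, 0.999, 0.001, 0.001]
force: [-0.6, -0.3, -0.1]
finger_gap: 1.002
gripper_force: 0.0
```

```bash
python3 - <<'E'
from h import *
p=vision.snapshot("wrist");w=cloud(p)
rect(w,"plane",(w[...,2]>.0135)&(w[...,2]<.065),(.576,.311),.08)
E
python3 plan.py 500,100,160,60,14 403,-309,140,7.5,16
```

```text
plane c 574.5 310.5 med [563. 311.] LxW 129 46 yaw -6.4 z [0.018 0.047 0.056] 8278
from [575.5 310.8 125.9] phi 174.0 gap 1.0
[[3.8, -15.5, -2.4], [1.5, -16.0, -2.5], [-0.7, -15.9, -2.4], [-3.0, -15.8, -2.4], [-5.1, -15.1, -2.5], [-7.3, -14.2, -2.4], [-9.2, -13.1, -2.5], [-11.0, -11.7, -2.4]] [[0, 0, 0.142], [0, 0, 0.142], [0, 0, 0.142], [0, 0, 0.142], [0, 0, 0.143], [0, 0, 0.142], [0, 0, 0.142], [0, 0, 0.142]]
[[-12.5, -9.9, -2.4], [-13.8, -8.1, -2.5], [-14.8, -6.1, -2.4], [-15.5, -3.9, -2.4], [-15.9, -1.7, -2.5], [-16.0, 0.7, -2.4], [-25.2, 7.5, 1.2], [-24.7, 9.0, 1.3]] [[0, 0, 0.142], [0, 0, 0.142], [0, 0, 0.142], [0, 0, 0.142], [0, 0, 0.143], [0, 0, 0.142], [0, 0, 0.057], [0, 0, 0.057]]
[[-24.1, 10.3, 1.2], [-23.5, 11.8, 1.3], [-22.8, 13.0, 1.2], [-22.0, 14.4, 1.3], [-21.2, 15.5, 1.2], [-20.2, 16.8, 1.3], [-19.3, 17.9, 1.2], [-18.2, 18.9, 1.3]] [[0, 0, 0.058], [0, 0, 0.057], [0, 0, 0.057], [0, 0, 0.057], [0, 0, 0.058], [0, 0, 0.057], [0, 0, 0.057], [0, 0, 0.057]]
[[-17.0, 20.0, 1.2], [-15.9, 20.9, 1.3], [-14.7, 21.8, 1.2], [-13.4, 22.6, 1.3], [-12.1, 23.3, 1.2], [-10.8, 24.0, 1.3]] [[0, 0, 0.058], [0, 0, 0.057], [0, 0, 0.057], [0, 0, 0.057], [0, 0, 0.058], [0, 0, 0.057]]
```

The plane is in place. Next I swing over to the battery.

Request:
arm_command(linear=[[3.8,-15.5,-2.4],[1.5,-16.0,-2.5],[-0.7,-15.9,-2.4],[-3.0,-15.8,-2.4],[-5.1,-15.1,-2.5],[-7.3,-14.2,-2.4],[-9.2,-13.1,-2.5],[-11.0,-11.7,-2.4]], angular=[[0,0,0.142],[0,0,0.142],[0,0,0.142],[0,0,0.142],[0,0,0.143],[0,0,0.142],[0,0,0.142],[0,0,0.142]], hand=[-1,-1,-1,-1,-1,-1,-1,-1])

```text
time: 19.45
tcp_pos: [0.5316, 0.1894, 0.1444]
orientation: [0.584, 0.812, -0.001, -0.0]
force: [-0.1, 0.2, 0.1]
finger_gap: 0.995
gripper_force: 0.0
```

Request:
arm_command(linear=[[-12.5,-9.9,-2.4],[-13.8,-8.1,-2.5],[-14.8,-6.1,-2.4],[-15.5,-3.9,-2.4],[-15.9,-1.7,-2.5],[-16.0,0.7,-2.4],[-25.2,7.5,1.2],[-24.7,9.0,1.3]], angular=[[0,0,0.142],[0,0,0.142],[0,0,0.142],[0,0,0.142],[0,0,0.143],[0,0,0.142],[0,0,0.057],[0,0,0.057]], hand=[-1,-1,-1,-1,-1,-1,-1,-1])

```text
time: 20.25
tcp_pos: [0.4871, 0.0471, 0.157]
orientation: [0.893, 0.45, -0.001, 0.0]
force: [0.1, -0.0, -0.1]
finger_gap: 1.0
gripper_force: 0.0
```

Request:
arm_command(linear=[[-24.1,10.3,1.2],[-23.5,11.8,1.3],[-22.8,13.0,1.2],[-22.0,14.4,1.3],[-21.2,15.5,1.2],[-20.2,16.8,1.3],[-19.3,17.9,1.2],[-18.2,18.9,1.3]], angular=[[0,0,0.058],[0,0,0.057],[0,0,0.057],[0,0,0.057],[0,0,0.058],[0,0,0.057],[0,0,0.057],[0,0,0.057]], hand=[-1,-1,-1,-1,-1,-1,-1,-1])

```text
time: 21.05
tcp_pos: [0.4384, -0.1579, 0.1476]
orientation: [0.972, 0.233, 0.0, -0.0]
force: [1.3, 0.1, 0.8]
finger_gap: 0.998
gripper_force: 0.0
```

Request:
arm_command(linear=[[-17.0,20.0,1.2],[-15.9,20.9,1.3],[-14.7,21.8,1.2],[-13.4,22.6,1.3],[-12.1,23.3,1.2],[-10.8,24.0,1.3],[0,0,0],[0,0,0]], angular=[[0,0,0.058],[0,0,0.057],[0,0,0.057],[0,0,0.057],[0,0,0.058],[0,0,0.057],[0,0,0],[0,0,0]], hand=[-1,-1,-1,-1,-1,-1,-1,-1])

```text
time: 21.85
tcp_pos: [0.4017, -0.3103, 0.14]
orientation: [0.998, 0.064, -0.0, 0.0]
force: [0.2, 0.2, 0.4]
finger_gap: 1.0
gripper_force: 0.0
```

```bash
python3 - <<'E'
from h import *
p=vision.snapshot("wrist");w=cloud(p);save(p,"pics/w5.png");H,S,V=hsvof(p["pixels"])
rect(w,"batt",(w[...,2]>.05)&(w[...,2]<.07),(.403,-.309),.07)
p=vision.snapshot("top");w=cloud(p);save(p,"pics/t2.png");H,S,V=hsvof(p["pixels"])
rect(w,"dock green",(abs(H-60)<15)&(S>100),(.57,-.315),.1)
rect(w,"dock all",(w[...,2]>.005),(.57,-.318),.1)
E
python3 plan.py 403,-309,22,7.5,5
```

```text
batt c 402.0 -310.6 med [ 406. -310.] LxW 84 56 yaw 6.9 z [0.06  0.062 0.063] 7166
 dock green c 567.1 -317.2 med [ 571. -319.] LxW 94 64 yaw -13.4 z [0.003 0.006 0.009] 525
 dock all c 573.1 -316.0 med [ 571. -316.] LxW 158 109 yaw -10.6 z [0.003 0.007 0.036] 1720
from [ 402.7 -308.9  140.1] phi 7.5 gap 1.001
[[0.1, 0.0, 23.6], [0.0, 0.1, 23.6], [0.1, -0.0, 23.7], [0.0, 0.0, 23.6], [0.1, 0.1, 23.6]] [[0, 0, -0.0], [0, 0, -0.0], [0, 0, -0.0], [0, 0, -0.0], [0, 0, -0.0]]
```

View pics/w5.png

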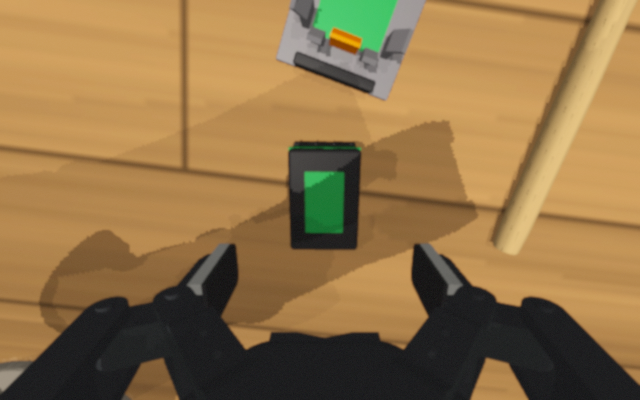

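The battery is at (324,195), square between the fingers, and the hammer handle at (510,240) is well clear. Before gripping I'll take one close look at the dock.

Request:
arm_command(linear=[[28,5,0],[28,5,0],[28,5,0],[28,5,0],[28,5,0],[21,7,-10],[0,0,0],[0,0,0]], angular=[[0,0,0.055],[0,0,0.055],[0,0,0.055],[0,0,0.055],[0,0,0.055],[0,0,0.055],[0,0,0],[0,0,0]], hand=[-1,-1,-1,-1,-1,-1,-1,-1])

```text
time: 22.75
tcp_pos: [0.5629, -0.3404, 0.1499]
orientation: [0.995, -0.099, -0.0, 0.0]
force: [-0.1, 0.3, -1.0]
finger_gap: 0.999
gripper_force: 0.0
```

```bash
python3 - <<'E'
from h import *
p=vision.snapshot("wrist");w=cloud(p);save(p,"pics/w6.png");H,S,V=hsvof(p["pixels"])
rect(w,"green",(abs(H-60)<15)&(S>100)&(w[...,2]<.015),(.568,-.319),.1)
rect(w,"base+",(w[...,2]>.004)&(w[...,2]<.06),(.568,-.319),.095)
m=(abs(H-12)<6)&(S>180)&(V>150)&(np.hypot(w[...,0]-.568,w[...,1]+.319)<.08)&(w[...,2]>.01)
q=w[m];print("orange z",np.percentile(q[:,2],[5,50,95]).round(3))
a=q[q[:,0]<.568];b=q[q[:,0]>.568];print("tabs",np.median(a,0).round(4),np.median(b,0).round(4),((np.median(a,0)+np.median(b,0))/2).round(4))
z=w[...,2];m=(z>.042)&(z<.056)&(np.hypot(w[...,0]-.568,w[...,1]+.319)<.09);q=w[m]
u=R.from_euler("z",12,degrees=True).apply(q-[.568,-.319,0])
print("posts x",[(round(v,4)) for v in (u[u[:,0]<0,0].min(),u[u[:,0]<0,0].max(),u[u[:,0]>0,0].min(),u[u[:,0]>0,0].max())],"y",[(round(v,4)) for v in (u[u[:,1]<0,1].min(),u[u[:,1]<0,1].max(),u[u[:,1]>0,1].min(),u[u[:,1]>0,1].max())])
E
python3 plan.py 402,-310,140,7,8
```

```text
green c 567.9 -320.4 med [ 569. -320.] LxW 86 60 yaw -11.6 z [0.005 0.006 0.007] 4691
 base+ c 568.1 -320.7 med [ 574. -321.] LxW 146 104 yaw -12.0 z [0.005 0.006 0.039] 15406
orange z [0.027 0.033 0.038]
tabs [ 0.5267 -0.3123  0.0334] [ 0.6099 -0.33    0.0322] [ 0.5683 -0.3211  0.0328]
posts x [np.float64(-0.0564), np.float64(-0.0251), np.float64(0.0264), np.float64(0.0573)] y [np.float64(-0.0461), np.float64(-0.0174), np.float64(0.0142), np.float64(0.0429)]
from [ 562.3 -340.3  149.9] phi -11.3 gap 0.998
[[-20.4, 0.2, 1.2], [-20.4, -0.6, 1.3], [-20.3, -1.4, 1.2], [-20.3, -2.2, 1.2], [-20.2, -3.0, 1.3], [-20.0, -3.8, 1.2], [-19.9, -4.6, 1.3], [-19.7, -5.5, 1.2]] [[0, 0, -0.04], [0, 0, -0.04], [0, 0, -0.04], [0, 0, -0.04], [0, 0, -0.04], [0, 0, -0.04], [0, 0, -0.04], [0, 0, -0.04]]
```

View pics/w6.png

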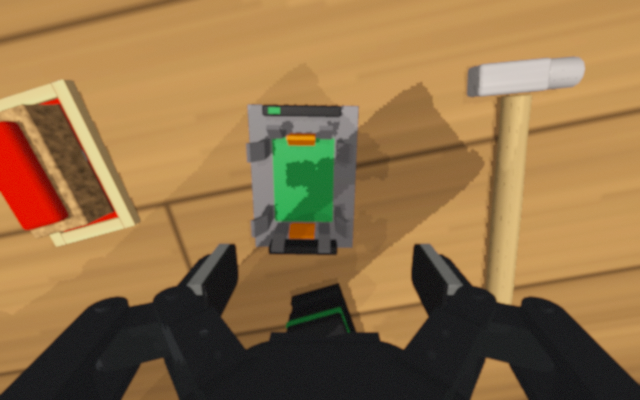

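The dock, at (303,178), measures exactly 146 x 104 mm. Its centre is (568,-320.7) and its yaw -12°. Back to the battery.

Request:
arm_command(linear=[[-20.4,0.2,1.2],[-20.4,-0.6,1.3],[-20.3,-1.4,1.2],[-20.3,-2.2,1.2],[-20.2,-3.0,1.3],[-20.0,-3.8,1.2],[-19.9,-4.6,1.3],[-19.7,-5.5,1.2]], angular=[[0,0,-0.04],[0,0,-0.04],[0,0,-0.04],[0,0,-0.04],[0,0,-0.04],[0,0,-0.04],[0,0,-0.04],[0,0,-0.04]], hand=[-1,-1,-1,-1,-1,-1,-1,-1])

```text
time: 23.6
tcp_pos: [0.401, -0.3093, 0.14]
orientation: [0.998, 0.062, 0.0, -0.001]
force: [-0.2, -1.1, -0.1]
finger_gap: 1.001
gripper_force: 0.0
```

Request:
arm_command(linear=[[0,0,0],[0,0,30],[0,0,30],[0,0,30],[0,0,20],[0,0,8],[0,0,0],[0,0,0]], angular=[[0,0,0],[0,0,0],[0,0,0],[0,0,0],[0,0,0],[0,0,0],[0,0,0],[0,0,0]], hand=[-1,-1,-1,-1,-1,-1,-1,1], squeeze=100)

```text
time: 24.4
tcp_pos: [0.4028, -0.3107, 0.0231]
orientation: [0.998, 0.06, 0.0, 0.0]
force: [0.3, -0.4, 0.7]
finger_gap: 0.854
gripper_force: 0.0
```

Request:
arm_command(linear=[[0,0,0],[0,0,0],[0,0,0],[0,0,-20],[0,0,-40],[0,0,-40],[0,0,-20],[0,0,0]], angular=[[0,0,0],[0,0,0],[0,0,0],[0,0,0],[0,0,0],[0,0,0],[0,0,0],[0,0,0]], hand=[1,1,1,1,1,1,1,1])

```text
time: 25.2
tcp_pos: [0.4039, -0.3109, 0.1448]
orientation: [0.998, 0.061, 0.002, 0.001]
force: [-0.2, 0.8, -5.3]
finger_gap: 0.643
gripper_force: 107.8
```

```bash
python3 plan.py 568,-320.5,140,-12,8 568,-320.5,75,-12,3
```

```text
from [ 403.9 -310.9  144.8] phi 6.9 gap 0.643
[[20.2, 3.7, 0.6], [20.4, 2.8, 0.6], [20.4, 2.0, 0.6], [20.6, 1.2, 0.6], [20.5, 0.3, 0.6], [20.5, -0.6, 0.6], [20.6, -1.4, 0.6], [20.4, -2.2, 0.6]] [[0, 0, 0.041], [0, 0, 0.042], [0, 0, 0.041], [0, 0, 0.041], [0, 0, 0.042], [0, 0, 0.041], [0, 0, 0.041], [0, 0, 0.042]]
[[-0.0, -0.0, 21.7], [-0.0, -0.0, 21.7], [-0.0, -0.0, 21.6]] [[0, 0, -0.0], [0, 0, -0.0], [0, 0, -0.0]]
```

Request:
arm_command(linear=[[20.2,3.7,0.6],[20.4,2.8,0.6],[20.4,2.0,0.6],[20.6,1.2,0.6],[20.5,0.3,0.6],[20.5,-0.6,0.6],[20.6,-1.4,0.6],[20.4,-2.2,0.6]], angular=[[0,0,0.041],[0,0,0.042],[0,0,0.041],[0,0,0.041],[0,0,0.042],[0,0,0.041],[0,0,0.041],[0,0,0.042]], hand=[1,1,1,1,1,1,1,1])

```text
time: 26.0
tcp_pos: [0.5671, -0.3197, 0.136]
orientation: [0.994, -0.106, -0.001, -0.0]
force: [-0.3, -0.2, -4.2]
finger_gap: 0.643
gripper_force: 107.8
```

Request:
arm_command(linear=[[0,0,22],[0,0,22],[0,0,16],[0,0,0],[0,0,0],[0,0,0]], angular=[[0,0,0],[0,0,0],[0,0,0],[0,0,0],[0,0,0],[0,0,0]], hand=[1,1,1,1,1,1])

```text
time: 26.6
tcp_pos: [0.567, -0.3206, 0.0784]
orientation: [0.994, -0.105, 0.001, 0.0]
force: [-0.2, 0.2, -4.6]
finger_gap: 0.641
gripper_force: 107.6
```

```bash
python3 plan.py 569,-320.5,76,-12,1;python3 - <<'E'
from h import *
p=vision.snapshot("wrist");save(p,"pics/w7.png")
E
```

```text
from [ 567.  -320.6   78.4] phi -12.1 gap 0.641
[[1.9, -0.6, 2.4]] [[0, 0, -0.001]]
```

View pics/w7.png

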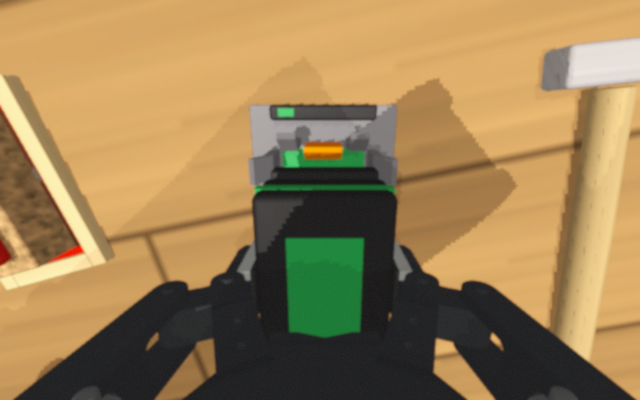

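The battery (centred at column 325) sits square over the dock, with its far orange tab at (323,151). I'll lower it onto the tabs.

Request:
arm_command(linear=[[1.5,0,8],[0,0,8],[0,0,8],[0,0,6],[0,0,2],[0,0,0]], angular=[[0,0,0],[0,0,0],[0,0,0],[0,0,0],[0,0,0],[0,0,0]], hand=[1,1,1,1,1,1])

```text
time: 27.25
tcp_pos: [0.5681, -0.3206, 0.045]
orientation: [0.994, -0.105, -0.0, 0.0]
force: [2.5, -1.1, -8.3]
finger_gap: 0.642
gripper_force: 107.7
```

Request:
arm_command(linear=[[0,0,3],[0,0,3],[0,0,3],[0,0,2],[0,0,2],[0,0,0]], angular=[[0,0,0],[0,0,0],[0,0,0],[0,0,0],[0,0,0],[0,0,0]], hand=[1,1,1,1,1,1])

```text
time: 27.85
tcp_pos: [0.568, -0.3204, 0.0321]
orientation: [0.994, -0.105, -0.0, -0.0]
force: [1.8, -0.8, -6.4]
finger_gap: 0.647
gripper_force: 107.8
```

Request:
arm_command(linear=[[0,0,2],[0,0,1.5],[0,0,0],[0,0,0]], angular=[[0,0,0],[0,0,0],[0,0,0],[0,0,0]], hand=[1,1,1,1])

```text
time: 28.25
tcp_pos: [0.5679, -0.3204, 0.0297]
orientation: [0.994, -0.105, -0.0, -0.0]
force: [-5.3, 4.5, 13.3]
finger_gap: 0.638
gripper_force: 110.1
```

Run:
```python
from h import *
print(sensors.sense()["force"],sensors.sense()["tcp_pos"])
for c in ["scene","wrist"]:
    p=vision.snapshot(c);w=cloud(p);rect(w,"batt",(w[...,2]>.056)&(w[...,2]<.1)&(p["pixels"].max(-1)<150 if c=="wrist" else True),(.568,-.3205),.05,c)
```

```text
[-5.27492158  4.49790373 13.32361393] [ 0.56786496 -0.32037204  0.02969612]
scene batt c 585.8 -323.8 med [ 586. -324.] LxW 98 54 yaw 81.0 z [0.064 0.07  0.089] 494
wrist batt c 576.1 -322.0 med [ 579. -323.] LxW 101 66 yaw 78.2 z [0.067 0.068 0.088] 28907
```

Request:
arm_command(linear=[[0,0,0.5],[0,0,0],[0,0,0],[0,0,0],[0,0,0]], angular=[[0,0,0],[0,0,0],[0,0,0],[0,0,0],[0,0,0]], hand=[1,1,-0.7,-0.7,-0.7])

```text
time: 28.85
tcp_pos: [0.5682, -0.3206, 0.0285]
orientation: [0.994, -0.105, -0.0, 0.0]
force: [-0.8, -0.6, 0.2]
finger_gap: 0.851
gripper_force: 0.0
```

Request:
arm_command(linear=[[0,0,0],[0,0,-20],[0,0,-40],[0,0,-40],[0,0,-40],[-30,0,0],[0,0,0],[0,0,0]], angular=[[0,0,0],[0,0,0],[0,0,0],[0,0,0],[0,0,0],[0,0,0],[0,0,0],[0,0,0]], hand=[-0.7,-0.7,-0.7,-0.7,-1,-1,-1,-1])

```text
time: 29.65
tcp_pos: [0.5388, -0.3141, 0.1697]
orientation: [0.994, -0.105, 0.001, -0.0]
force: [-0.2, 0.3, -0.1]
finger_gap: 1.004
gripper_force: 0.0
```

Run:
```python
from h import *
for c in ["wrist","top","scene"]:
    p=vision.snapshot(c);w=cloud(p);z=w[...,2]
    if c=="wrist":
        save(p,"pics/w8.png"); m=(z>.055)&(z<.08)&(np.hypot(w[...,0]-.568,w[...,1]+.3205)<.055); q=w[m&(np.hypot(w[...,0]-.568,w[...,1]+.3205)<.03)]
        A=np.c_[q[:,:2],np.ones(len(q))];print("tilt",np.linalg.lstsq(A,q[:,2],rcond=None)[0][:2].round(3))
    rect(w,"batt",(z>.055)&(z<.08),(.568,-.3205),.055,c)
    if c=="top":save(p,"pics/t3.png",s=1.25)
    if c!="wrist":
        rect(w,"tape",(z>.05),(.636,.098),.06,c);rect(w,"sander",(z>.03),(.628,-.09),.08,c);rect(w,"plane",(z>.0135),(.576,.311),.08,c);rect(w,"glue",(z>.075),(.48,.5),.08,c)
```

```text
tilt [-0.002 -0.001]
wrist batt c 566.4 -320.9 med [ 570. -321.] LxW 83 56 yaw -12.3 z [0.067 0.068 0.069] 6512
top batt none
top tape c 636.0 99.6 med [633.  99.] LxW 68 41 yaw 7.9 z [0.063 0.067 0.07 ] 347
top sander c 652.2 -87.0 med [654. -82.] LxW 64 55 yaw 5.8 z [0.039 0.052 0.057] 337
top plane c 624.1 314.5 med [617. 307.] LxW 65 56 yaw -59.9 z [0.017 0.044 0.052] 232
top glue c 477.0 516.5 med [477. 515.] LxW 53 50 yaw 88.2 z [0.081 0.084 0.086] 317
scene batt c 570.2 -320.7 med [ 574. -321.] LxW 85 56 yaw -12.2 z [0.064 0.069 0.072] 616
scene tape c 640.2 96.5 med [644.  94.] LxW 68 42 yaw 9.5 z [0.057 0.069 0.073] 352
scene sander c 630.4 -91.6 med [639. -94.] LxW 113 55 yaw 3.7 z [0.04  0.053 0.059] 716
scene plane c 575.9 309.1 med [590. 298.] LxW 153 84 yaw -4.1 z [0.011 0.038 0.057] 860
scene glue c 478.8 513.2 med [480. 511.] LxW 53 51 yaw -27.3 z [0.079 0.085 0.089] 208
```

View pics/w8.png

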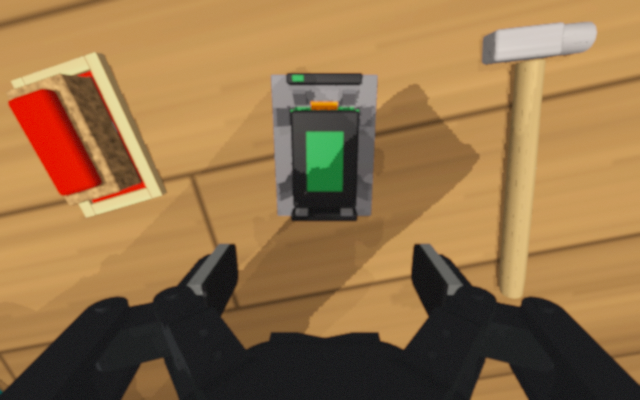

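View pics/t3.png

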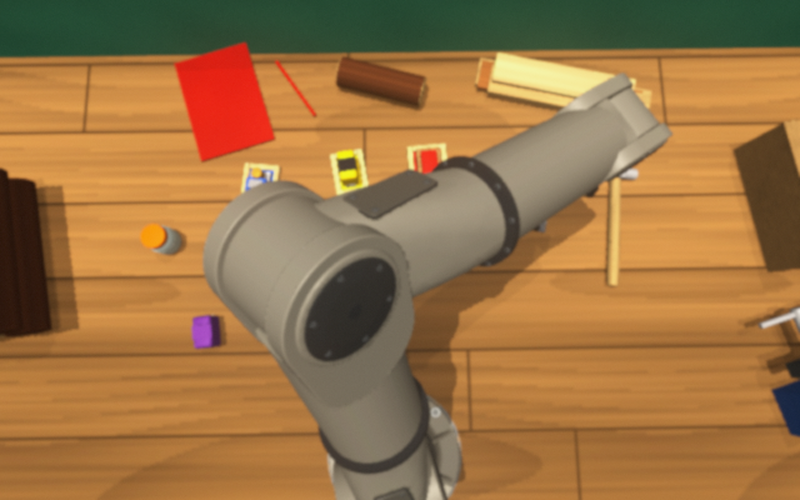

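The battery, at (325,160), is home: its top is at 68 mm and level, and it sits between the tabs. The top view shows the plane, tape and sander each in its own tray, with the glue jar and hammer unmoved. I'm handing in.

```bash
python3 -c "
from workcell import sign_off
print(sign_off())"
```

```text
the job is handed in; nothing more can be done
None
```

The tape measure, sanding block and block plane each lie flat in their own tray, and the battery is snapped fully home in the dock. The glue jar and hammer were left where they were. I handed the job in at about 30 s on the robot's clock; the hand-in gave no verdict, so this rests on my camera checks.

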